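# Shut the bottle corral and drop its latch bar into the catch

### The arm

A 6-joint arm with a two-finger parallel gripper is mounted at the origin on the work surface; the furniture and walls round the work are solid. World frame = base frame: x ahead of the robot, y to its left, z up, the work surface at z = 0. Lengths are in m, angles in rad, forces in N, time in s.
With the tool pointing down it reaches from about 0.25 to 0.775 m from the base axis. Payload 8.9 kg.
Tool frame: the origin (TCP) lies on the front face of the gripper's body, between the roots of the fingers; the fingertips stand 73 mm ahead of it and the grasp point (between the pads) lies 54 mm ahead of it; z points along the fingers, y is the direction in which the jaws open and shut (so a half turn about z gives the same grasp; the last joint's range is limited). The gripper opens to 85 mm and grips with 20 to 120 N. Pads are 22 mm wide; open, the fingers measure 114 mm over their backs; the gripper's body (76 mm by 85 mm) begins 54 mm behind the grasp point. The pads swing forward as they close: fully open they stand 13 mm farther back than shut.
Start: joints at [-0.845, 0.291, -0.153, 1.127, 0, 1.431], TCP at [0.4, -0.341, 0.304] pointing down, gripper open.
Joint ranges: [-2.52, 2.52], [-0.91, 1.74], [-1.3, 1.37], [-1.96, 2.02], [-1.52, 1.47], [-3.14, 3.14]. Speed limits (rad/s): [2.22, 2.22, 2.79, 3.14, 3.14, 3.14].

### API

Orientations are given as a unit quaternion [w, x, y, z].
In Python, from station import arm gives the robot as it stands. The module is installed in compiled form; this text tells all that it offers. Calls block until the motion is done:
- arm.movep(position, orientation): joint-space move of the TCP to a pose.
- arm.move_l(position, attitude=None, v=0.15, contact_N=None): straight line of the TCP; attitude=None keeps the orientation; v is the mean speed in m/s. With contact_N (N) it stops when the force on the tool has changed by that much, and returns True; else False.
- arm.set_joints(angles): joint-space move.
- arm.set_gripper(opening, squeeze=None): finger opening in m; squeeze is the grip in N (None keeps the last); returns when the fingers have stopped.
- arm.wait(seconds).
- arm.ik(position, orientation): joint angles nearest the present ones, or None.
- arm.snapshot(name): name is "side" or "top" or "wrist"; returns a dict with "frame" (400x640x3 uint8, red, green, blue), "fx", "fy", "cx", "cy" (pixels), "rvec" (rotation vector, rad) and "tvec" (3), from world to camera coordinates, as OpenCV has them; the wrist camera has in their place "T_tool_cam" (4x4, takes a point from camera to tool coordinates, whose origin is the TCP and whose axes are the flange's). Camera axes: x right, y down, z forward; pixel columns grow to the right and rows downward; lengths in m; the calibration is good to about 2 mm. The wrist camera is an equidistant fisheye: a pixel r from the principal point sees the ray r / f radians off the axis. A picture is of the moment at which its call begins: read the wrist's pose just before it. There is no depth.
A pose or a line that the arm cannot do raises arm.Unreachable and nothing moves.
- arm.finish_job(): hands the job in, once; it reports no verdict.
Readings, each from a call of its own:
- arm.get_time(): time.
- arm.get_joint_positions(): joint angles.
- arm.get_qd(): joint speeds.
- arm.get_joint_torque(): joint torques, N m.
- arm.get_position(): TCP position.
- arm.get_tcp_rot(): TCP orientation.
- arm.get_ft_force(): force on the tool from outside, world axes, zero at the start.
- arm.get_wrist_torque(): the same for the moment, N m.
- arm.get_grip_width(): finger opening in m.
Only numpy, scipy, OpenCV 4.12 (cv2) and the standard library are available. Lean on these libraries where they do the work, as an engineer would, in place of code of your own. Each camera call takes 0.05 s, during which the arm holds its last target.

### The job

The specimen jar and vials stand in the bench corral, whose gate is ajar. Lift the gate's drop bar by its thumb tab, swing the gate in until the bar is over the striker, then, with the bar resting lightly on the striker's top, work the gate inward by feel until the bar sinks into the notch, and lower it fully home so that the gate stays latched against its spring when you let go. Be gentle: press on the catch with less than 15 N, and leave the jar and vials standing as they are.

Things in the scene. Friction and masses are not known exactly. Their poses are not given: they have to be found in the camera images.
- corral: open-topped bottle corral fixed to the worktop: aluminium base plate 170 x 252 x 4 mm, clear side and back panels about 105 mm high. Origin on the worktop in the plane of the shut gate, mid-way along it; +x points into the corral (the direction in which the gate shuts), +y along the shut gate away from its hinge, towards the catch, z up
- gate_hinge (a point): point on the gate's vertical hinge axis at worktop height, 110 mm along -y from the corral's origin; axes as the corral's. From it the gate runs 185 mm towards its free edge (along the corral's +y when shut); it is 8 mm thick, its top 112 mm above the worktop
- gate (a joint): gate angle, rad: 0 shut (along the corral's y axis), positive as the free end swings out to the corral's -x; -0.13 to 0.9. A stiff hinge (about 1 N at the tab) keeps it where it is left; from about 0.14 rad inward a sprung buffer pushes it open again, rising evenly to about 4 N at the tab at 0 rad and 6 N at -0.08
- drop_bar (a joint): angle of the drop bar about its pivot, rad: 0 level, resting on the gate (as at the start) or down in the catch; positive as its free end lifts, to 0.25 at most; it falls by its own weight (0.08 kg). Steel bar above the gate's top edge in its mid-plane, 6 mm thick, 12 mm tall (124 to 136 mm above the worktop when level), ending 232 mm from the hinge axis, beyond the gate's edge
- bar_pivot (a point): middle of the drop bar's pivot, a level pin square to the gate, 60 mm from the hinge axis along the gate and 130 mm above the worktop; it swings with the gate. Axes as the gate's: x square to the gate (into the corral when shut), y away from the hinge
- tab_centre (a point): grip point of the black thumb tab standing up from the drop bar: 10 mm thick across the gate, 16 mm along the bar, 38 mm tall; pinch it from above across its thickness. With the bar level the point is 172 mm from the hinge axis along the gate (112 mm beyond the pivot) and 158 mm above the worktop (28 mm above the pivot); the tab reaches 16 mm higher. x axis square to the gate
- catch_post: fixed post of the catch at the gate's free end; origin on the worktop, 215 mm from the hinge axis along the shut gate (105 mm along the corral's +y from its origin); axes as the corral's. It carries the keep, 18 mm wide along y, with its striker, notch and back plate
- post_top (a point): top of the catch post above its origin, 100 mm above the worktop, under the keep. The keep is screwed on at an unknown, unreported setting: the middle of its notch lies up to 12 mm either side of this point along the corral's x; find it by feel, with the bar resting on the striker's top and sliding inward until it sinks. The point itself does not show the setting
- striker_line (a point): point above the post's origin at the height of the striker's top, 138 mm; it does not show the keep's setting. Keep, from outside (-x) inward: blunt striker with a flat top, 30 mm deep (level bar overlaps it 14 mm; lifted 0.10 rad the bar clears); notch 9 mm wide, floor 118 mm up, its inner wall padded (gives 5 N per mm for 2 mm); land 10 mm deep, as high as the striker; back plate up to 172 mm
- seed_jar: glass jar with a metal lid, 75 mm wide, 97 mm tall, standing loose in the corral; origin at the centre of its underside
- vial_tall: glass vial with white cap, 28 mm wide, 84 mm tall, standing loose in the corral; origin at the centre of its underside
- vial_short: glass vial with white cap, 25 mm wide, 47 mm tall, standing loose in the corral; origin at the centre of its underside
Not all that is in view belongs to the job. What is shaped like the vial_tall but pink or yellow is not meant.

How it is judged:
On the way:
1. the drop bar is lifted high enough to clear the striker (value of joint drop_bar above 0.09 rad), for 0.1 s.
At the end, for the whole second after the job is handed in: The gate stays shut by itself (gate angle under 0.08 rad; unlatched, the buffer pushes it out beyond that, at rest) with the drop bar level and down in the catch's notch (bar angle under 0.03 rad, at rest), the robot has let go, and the jar and vials stand upright (within 0.2 rad) where they stood (value of joint gate below 0.08 rad and value of joint drop_bar below 0.03 rad and velocity of joint gate between -0.03 and 0.03 rad/s and velocity of joint drop_bar between -0.03 and 0.03 rad/s and angle between each of seed_jar, vial_tall, vial_short's own z axis and vertical below 0.2 rad); the robot touches nothing.
It fails at once if the catch is forced: more than 15 N on the catch (contact force between catch_post and anything else above 15 N).
It fails at once if the jar or a vial is shifted more than 20 mm (distance of any of seed_jar, vial_tall, vial_short from where it was at the start of the episode above 0.02 m).
It also fails if it takes over 67 s, if anything falls off the work surface, if the arm or the gripper's body presses on something with over 40 N, if the wrist force passes 120 N, or if a joint passes its speed limit or range.

## Working session

There is one attempt and no reset: what is moved stays moved. The work goes in short steps, each a Python script; the robot and the scene stay as the last script left them, time stands still between calls to the robot, and variables do not carry over. Pictures are saved under pics/ and viewed, and the job is handed in when it is done.

```bash
mkdir -p pics; python3 - <<'E'
from station import arm
import cv2
print(arm.get_time(),arm.get_position(),arm.get_tcp_rot(),arm.get_grip_width(),arm.get_ft_force())
for n in ["side","top","wrist"]:
    s=arm.snapshot(n); cv2.imwrite(f"pics/{n}0.png",s["frame"][:,:,::-1])
    print(n,{k:(v if not hasattr(v,'round') else v.round(4).tolist()) for k,v in s.items() if k!="frame"})
E
```

```text
0.0 [ 0.39926621 -0.34037122  0.30334975] [-6.02574930e-04  9.07969459e-01  4.19035873e-01 -1.86306180e-04] 0.08540766648030287 [-0.3267557  -0.47043722  0.36917576]
side {'fx': 436.2559500105356, 'fy': 436.2559500105356, 'cx': 326.6615715489021, 'cy': 201.52521271669858, 'rvec': [2.3845, -0.204, 0.1056], 'tvec': [-0.6549, -0.0396, 1.0533]}
top {'fx': 416.704480343987, 'fy': 416.704480343987, 'cx': 321.99521255134164, 'cy': 208.16203316557844, 'rvec': [2.1489, -2.1332, 0.0813], 'tvec': [-0.2615, 0.6105, 0.9081]}
wrist {'fx': 309.70691628693146, 'fy': 309.70691628693146, 'cx': 320.48775116772646, 'cy': 203.04824216182675, 'T_tool_cam': [[0.0007, -0.9663, -0.2574, 0.0664], [1.0, 0.0011, -0.0014, 0.0009], [0.0017, -0.2574, 0.9663, -0.0709], [0.0, 0.0, 0.0, 1.0]]}
```

View pics/side0.png

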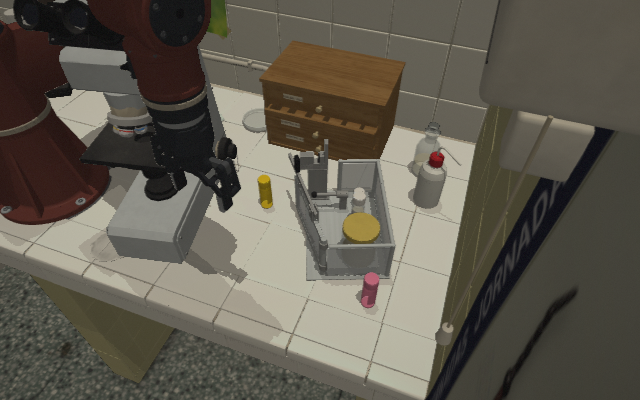

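View pics/top0.png

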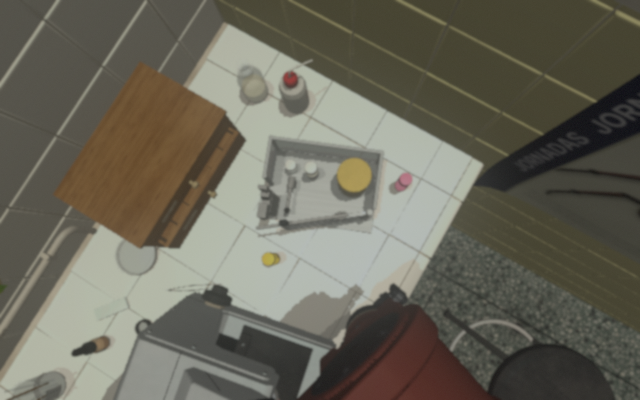

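View pics/wrist0.png

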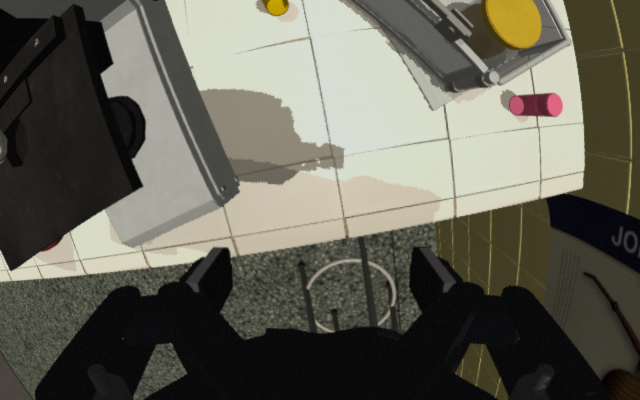

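```bash
python3 - <<'E'
import cv2
t=cv2.imread("pics/top0.png"); c=t[120:250,245:395]; cv2.imwrite("pics/top_c.png",cv2.resize(c,None,fx=5,fy=4.6,interpolation=cv2.INTER_CUBIC)[:598])
c=t[120:250,245:395]; cv2.imwrite("pics/top_c.png",cv2.resize(c,None,fx=4.5,fy=4.5,interpolation=cv2.INTER_CUBIC))
t=cv2.imread("pics/side0.png"); c=t[135:285,285:400]; cv2.imwrite("pics/side_c.png",cv2.resize(c,None,fx=4,fy=4,interpolation=cv2.INTER_CUBIC))
E
```

```text
(no output)
```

View pics/top_c.png

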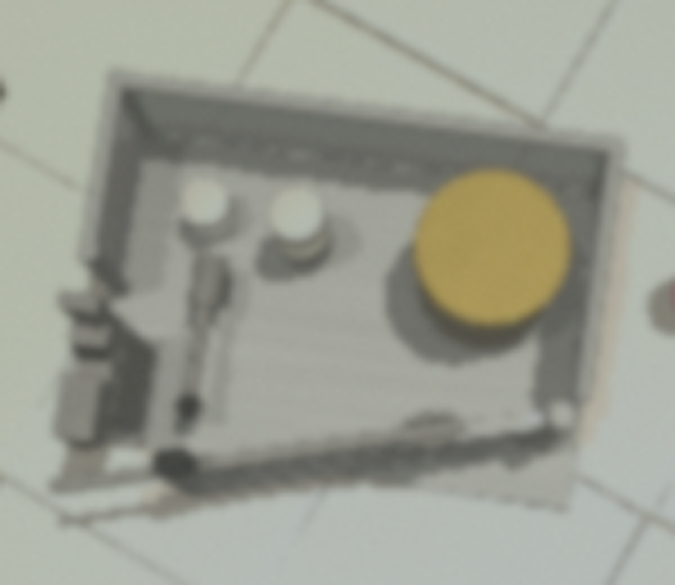

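View pics/side_c.png

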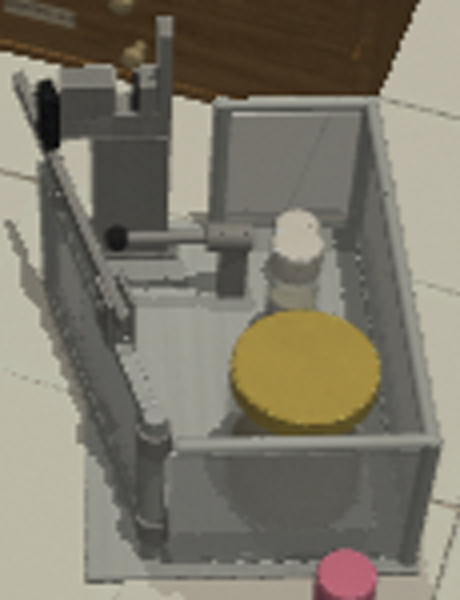

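```bash
cat > h.py <<'E'
import numpy as np, cv2
from scipy.spatial.transform import Rotation as R
from station import arm
def ray(s,uv,pose=None):
    u,v=uv
    if "rvec" in s:
        M=cv2.Rodrigues(np.array(s["rvec"]))[0]; t=np.array(s["tvec"]).ravel()
        d=np.array([(u-s["cx"])/s["fx"],(v-s["cy"])/s["fy"],1.]); return -M.T@t, M.T@d/np.linalg.norm(d)
    p,q=pose; Rt=R.from_quat([q[1],q[2],q[3],q[0]]).as_matrix(); T=np.array(s["T_tool_cam"])
    a=np.array([(u-s["cx"]),(v-s["cy"])])/s["fx"]; th=np.linalg.norm(a)
    d=np.r_[np.sin(th)*a/max(th,1e-9),np.cos(th)]
    return np.array(p)+Rt@T[:3,3], Rt@T[:3,:3]@d
def onz(o,d,z): return o+d*(z-o[2])/d[2]
def tri(rs):
    A=0;b=0
    for o,d in rs:
        P=np.eye(3)-np.outer(d,d);A=A+P;b=b+P@o
    x=np.linalg.solve(A,b); return x,[np.linalg.norm((np.eye(3)-np.outer(d,d))@(x-o)) for o,d in rs]
def shot(n,f):
    pose=(arm.get_position(),arm.get_tcp_rot()); s=arm.snapshot(n); cv2.imwrite(f"pics/{f}.png",s["frame"][:,:,::-1])
    np.save(f"pics/{f}.npy",dict(s=s,pose=pose),allow_pickle=True); return s,pose
def load(f):
    d=np.load(f"pics/{f}.npy",allow_pickle=True).item(); return d["s"],d["pose"]
E
python3 - <<'E'
from h import *
np.set_printoptions(precision=4,suppress=True)
st,_=shot("top","top1"); ss,_=shot("side","side1")
T=lambda u,v:ray(st,(245+u/4.5-.4,120+v/4.5-.4))
S=lambda u,v:ray(ss,(285+u/4-.4,135+v/4-.4))
for n,a,z in [("tab",(175,460),.174),("tip",(57,487),.136),("hinge",(561,413),.114),("lid",(493,247),.097),("rimBL",(115,73),.105),("rimBR",(622,140),.105),("shortcap",(205,202),.084),("cap2",(298,213),.084)]:
    print(n,onz(*T(*a),z))
print("tri tab",tri([T(175,460),S(47,83)]))
print("tri hinge",tri([T(561,413),S(153,427)]))
print("tri tip",tri([T(57,487),S(20,75)]))
print(S(47,83)[0],T(0,0)[0])
E
```

```text
tab [ 0.5689 -0.1899  0.174 ]
tip [ 0.5598 -0.1323  0.136 ]
hinge [ 0.5965 -0.3571  0.114 ]
lid [ 0.6763 -0.3269  0.097 ]
rimBL [ 0.7581 -0.1483  0.105 ]
rimBR [ 0.7254 -0.3865  0.105 ]
shortcap [ 0.7007 -0.1896  0.084 ]
cap2 [ 0.6953 -0.2343  0.084 ]
tri tab (array([ 0.5674, -0.1909,  0.1816]), [np.float64(0.0009000849184457466), np.float64(0.0009000849184459418)])
tri hinge (array([ 0.5945, -0.3573,  0.1097]), [np.float64(0.0024408086820416823), np.float64(0.0024408086820416606)])
tri tip (array([ 0.5589, -0.1328,  0.1386]), [np.float64(0.0007460496468696638), np.float64(0.0007460496468695786)])
[ 0.4988 -0.8492  0.755 ] [ 0.5025 -0.2964  0.962 ]
```

```bash
cat >> h.py <<'E'
def quat(xdir):
    x=np.r_[np.array(xdir)[:2],0];x/=np.linalg.norm(x);z=np.array([0,0,-1.]);y=np.cross(z,x)
    q=R.from_matrix(np.c_[x,y,z]).as_quat();return q[[3,0,1,2]]
E
python3 - <<'E'
from h import *
d=np.array([-.162,.987])
for s in (1,-1):
  for p in ([.57,-.19,.212],[.57,-.19,.26],[.60,-.2,.42],[.6,-.28,.4],[.6,-.18,.23]):
    print(s,p,np.round(arm.ik(p,quat(s*d)),2) if arm.ik(p,quat(s*d)) is not None else None)
arm.movep([.59,-.2,.40],quat(d))
print(arm.get_time(),arm.get_ft_force()); shot("wrist","w1")
E
```

```text
1 [0.57, -0.19, 0.212] [-0.44  0.5  -0.09  0.98  0.    0.96]
1 [0.57, -0.19, 0.26] [-0.44  0.46 -0.02  1.09  0.    0.96]
1 [0.6, -0.2, 0.42] [-0.44  0.49  0.45  1.53  0.    0.97]
1 [0.6, -0.28, 0.4] [-0.55  0.56  0.51  1.52  0.    0.86]
1 [0.6, -0.18, 0.23] [-0.41  0.53  0.01  1.06  0.    1.  ]
-1 [0.57, -0.19, 0.212] [-0.44  0.5  -0.09  0.98  0.   -2.18]
-1 [0.57, -0.19, 0.26] [-0.44  0.46 -0.02  1.09  0.   -2.18]
-1 [0.6, -0.2, 0.42] [-0.44  0.49  0.45  1.53  0.   -2.17]
-1 [0.6, -0.28, 0.4] [-0.55  0.56  0.51  1.52  0.   -2.28]
-1 [0.6, -0.18, 0.23] [-0.41  0.53  0.01  1.06  0.   -2.14]
1.25 [-0.29279493 -0.27462174 -0.39129996]
```

View pics/w1.png

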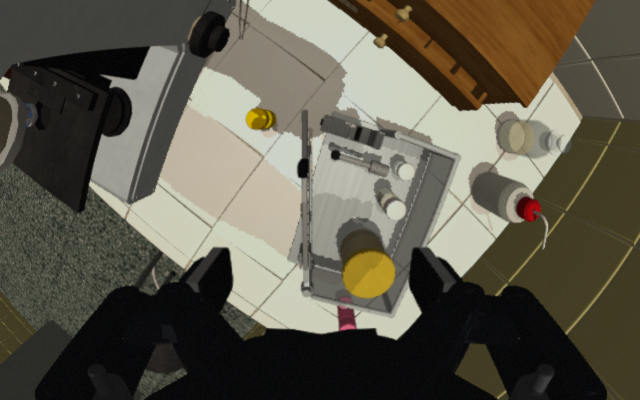

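```bash
python3 - <<'E'
import cv2
t=cv2.imread("pics/w1.png"); c=t[100:310,285:475]; cv2.imwrite("pics/w1_c.png",cv2.resize(c,None,fx=2.85,fy=2.85,interpolation=cv2.INTER_CUBIC))
c=t[100:200,285:400]; cv2.imwrite("pics/w1_d.png",cv2.resize(c,None,fx=6,fy=6,interpolation=cv2.INTER_CUBIC))
E
```

```text
(no output)
```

View pics/w1_c.png

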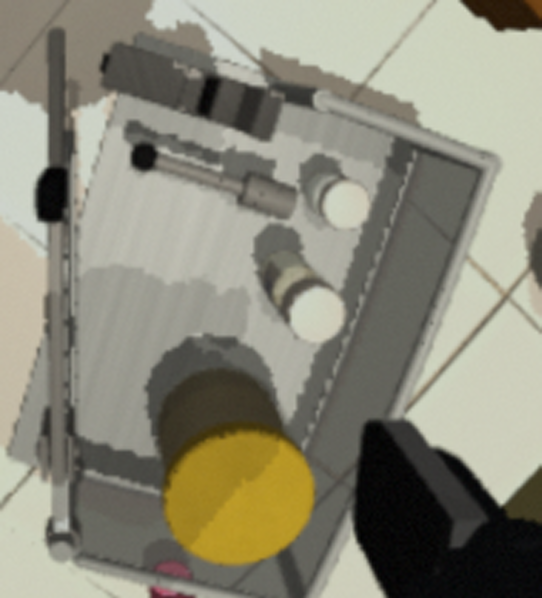

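View pics/w1_d.png

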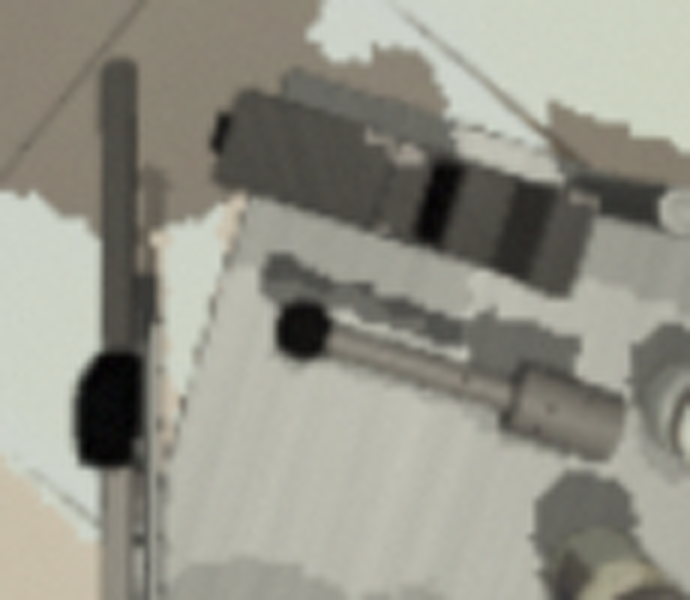

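```bash
python3 - <<'E'
from h import *
np.set_printoptions(precision=4,suppress=True)
s,p=load("w1"); st,_=load("top1"); ss,_=load("side1")
C=lambda u,v:ray(s,(285+u/2.85-.4,100+v/2.85-.4),p)
D=lambda u,v:ray(s,(285+u/6-.4,100+v/6-.4),p)
T=lambda u,v:ray(st,(245+u/4.5-.4,120+v/4.5-.4))
S=lambda u,v:ray(ss,(285+u/4-.4,135+v/4-.4))
h=onz(*C(61,540),.114);tip=onz(*D(119,62),.136)
print("hinge",h,"tip",tip,tip-h,np.linalg.norm((tip-h)[:2]))
print("tab", onz(*D(92,407),.174), onz(*D(108,407),.16))
print("tri hinge",tri([T(561,413),S(153,427),C(61,540)]))
print("tri tip",tri([T(57,487),S(20,75),D(119,62)]))
print("tri tab",tri([T(175,460),S(47,83),D(95,405)]))
BL,BR=onz(*C(490,163),.105),None
print("rimBL",BL)
ang=.136
ex=np.array([np.cos(ang),-np.sin(ang)]);ey=np.array([np.sin(ang),np.cos(ang)])
H=h[:2]
for n,uv,z in [("strO",(230,142),.138),("388",(388,180),.138),("425",(425,200),.138),("457",(457,215),.138),("508",(508,235),.138),("540",(543,245),.172),("590",(590,250),.172)]:
    q=onz(*D(*uv),z)[:2]-H; print(n,q@ex,q@ey)
# corral side panel direction: hinge-side rim near? left rim
a=onz(*C(322,98),.105);print("leftrim dir",(BL-a),np.arctan2(-(BL-a)[1],(BL-a)[0]))
for uv in [(57,130),(57,350)]: print(onz(*C(*uv),.136))
E
```

```text
hinge [ 0.5951 -0.3486  0.114 ] tip [ 0.5608 -0.125   0.136 ] [-0.0342  0.2236  0.022 ] 0.2262030849869265
tab [ 0.5673 -0.1817  0.174 ] [ 0.5694 -0.1834  0.16  ]
tri hinge (array([ 0.5951, -0.3554,  0.1056]), [np.float64(0.0031831250835990432), np.float64(0.0027457043892566415), np.float64(0.0015330537899353608)])
tri tip (array([ 0.5598, -0.1279,  0.1332]), [np.float64(0.003742958027472211), np.float64(0.0015151157241634413), np.float64(0.0031303164431001405)])
tri tab (array([ 0.568 , -0.1851,  0.1744]), [np.float64(0.00494126473084732), np.float64(0.001726063323075066), np.float64(0.003795292070627977)])
rimBL [ 0.7551 -0.1445  0.105 ]
strO -0.04116152667178403 0.20880719425852948
388 -0.012381869820925092 0.2107484420227276
425 -0.004988478261187197 0.20936727484878687
457 0.0013129667461229456 0.20858360505795975
508 0.011208803790359906 0.20803888553528724
540 0.01159397205353527 0.2083673349764591
590 0.01922172806919811 0.21005706441212033
leftrim dir [ 0.0825 -0.0118  0.    ] 0.14240648840155287
[ 0.5669 -0.1627  0.136 ]
[ 0.58  -0.249  0.136]
```

```bash
python3 - <<'E'
from h import *
np.set_printoptions(precision=4,suppress=True)
d=np.array([-.155,.988])
arm.set_gripper(.05,20)
arm.movep([.569,-.187,.275],quat(d)); arm.wait(.3)
print(arm.get_time(),arm.get_position(),arm.get_ft_force()); shot("wrist","w2"); shot("side","s2"); shot("top","t2")
E
```

```text
2.6167 [ 0.5698 -0.1874  0.2762] [-0.7753 -0.532  -0.3921]
```

View pics/w2.png

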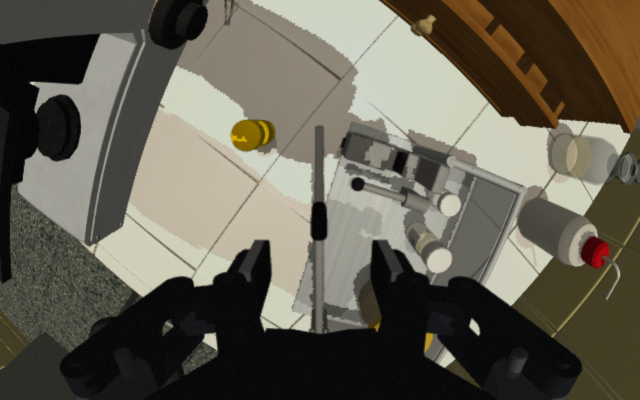

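View pics/s2.png

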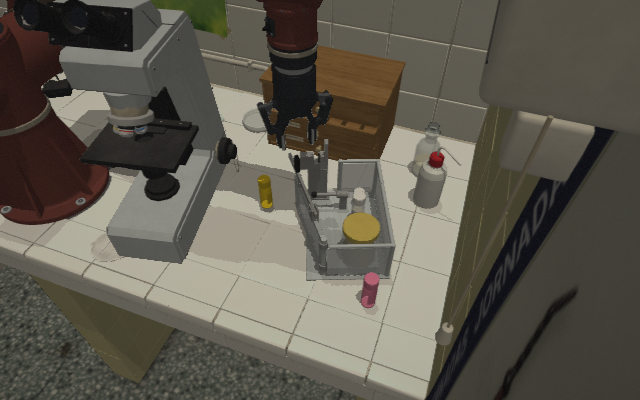

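```bash
python3 - <<'E'
from h import *
np.set_printoptions(precision=4,suppress=True)
import cv2
f=cv2.imread("pics/w2.png"); cv2.imwrite("pics/w2_c.png",cv2.resize(f[115:245,280:460],None,fx=4.4,fy=4.4,interpolation=cv2.INTER_CUBIC))
s,p=load("w2")
m=(f.max(2)<40).astype(np.uint8); n,l,st,ce=cv2.connectedComponentsWithStats(m)
for i in range(1,n):
    if st[i,4]>60 and 290<ce[i][0]<380 and 120<ce[i][1]<260: print(st[i],ce[i])
E
```

```text
[352 178  12  12 115] [357.3652 183.6957]
[312 202  15  38 522] [318.7854 221.0057]
```

View pics/w2_c.png

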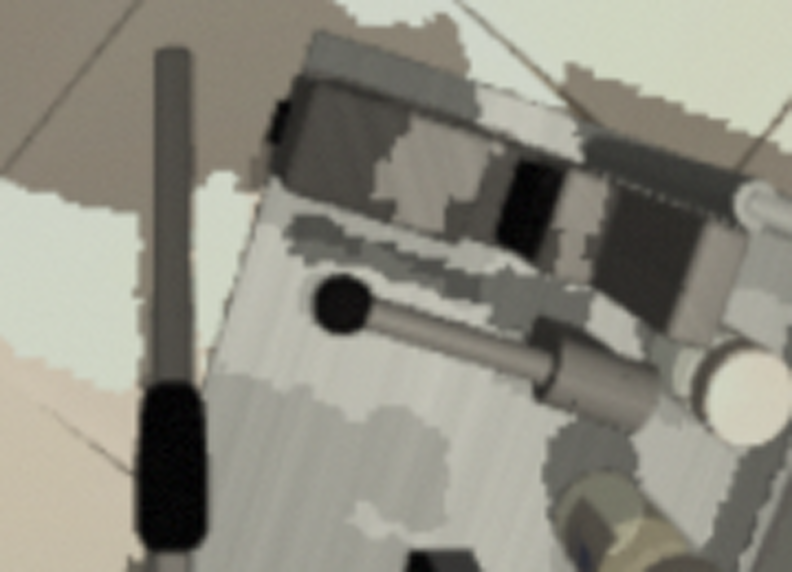

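```bash
python3 - <<'E'
from h import *
np.set_printoptions(precision=4,suppress=True)
s,p=load("w2")
E=lambda u,v:ray(s,(280+u/4.4-.4,115+v/4.4-.4),p)
ang=.139
ex=np.array([np.cos(ang),-np.sin(ang)]);ey=np.array([np.sin(ang),np.cos(ang)])
tt=onz(*E(171,468),.174); print("tabtop far/near edges", onz(*E(172,385),.174),onz(*E(171,545),.139), onz(*E(137,450),.174),onz(*E(208,450),.174))
tip=onz(*E(172,48),.136);print("tip",tip)
b2=onz(*E(171,370),.136);print("bar dir",tip-b2)
H=np.array([.595,-.353])
for n,a,b,z in [("strO",(302,82),(280,180),.138),("notchO",(527,155),(497,240),.138),("notchI",(562,168),(537,260),.138),("landI",(610,185),(588,290),.138),("plate",(705,215),(665,330),.172)]:
    q=[onz(*E(*w),z)[:2] for w in (a,b)]; 
    print(n,[((x-H)@ex,(x-H)@ey) for x in q], "dirang",np.arctan2(*(q[0]-q[1])))
for a,b,z in [((302,82),(527,155),.138),((280,180),(497,240),.138)]:
    q=[onz(*E(*w),z)[:2] for w in (a,b)];v=q[1]-q[0];print("xdir",-np.arctan2(v[1],v[0]))
E
```

```text
tabtop far/near edges [ 0.5673 -0.1678  0.174 ] [ 0.5726 -0.2037  0.139 ] [ 0.5641 -0.1773  0.174 ] [ 0.5734 -0.1759  0.174 ]
tip [ 0.5604 -0.1249  0.136 ]
bar dir [-0.0077  0.0504  0.    ]
strO [(np.float64(-0.045385474211072904), np.float64(0.2220268782908956)), (np.float64(-0.044050418798962286), np.float64(0.20656154619704392))] dirang 0.05288779620863545
notchO [(np.float64(-0.00813341428595678), np.float64(0.22230132458833676)), (np.float64(-0.008336331114141747), np.float64(0.2080202946920433))] dirang 0.15320788105724675
notchI [(np.float64(-0.0019908811506788955), np.float64(0.22219354887345338)), (np.float64(-0.00097705180788556), np.float64(0.20701705412553398))] dirang 0.0722965033082767
landI [(np.float64(0.006557214816088561), np.float64(0.22221219179230764)), (np.float64(0.008896721664954674), np.float64(0.2050622777876354))] dirang 0.0034217842678290725
plate [(np.float64(0.009389234758899958), np.float64(0.2230382637073515)), (np.float64(0.009529545094043705), np.float64(0.20626532102045078))] dirang 0.1306349167211224
xdir 0.13163285485957787
xdir 0.09817750735360455
```

```bash
python3 - <<'E'
from h import *
np.set_printoptions(precision=4,suppress=True)
s,p=load("w2")
E=lambda u,v:ray(s,(280+u/4.4-.4,115+v/4.4-.4),p)
a=onz(*E(172,382),.136);b=onz(*E(171,550),.174);print(a,b,np.linalg.norm((a-b)[:2]))
print(onz(*E(137,500),.174),onz(*E(208,500),.174))
d=np.array([-.155,.988]); tip=onz(*E(172,48),.136)
print("tab from tip", tip[:2]-.06*d, "from base", a[:2]-.008*d,"from top",b[:2]+.008*d)
st,_=load("top1"); T=lambda u,v:ray(st,(245+u/4.5-.4,120+v/4.5-.4))
print("fixed tip->tab", onz(*T(54,487),.136)[:2]-.06*d)
E
```

```text
[ 0.5686 -0.1772  0.136 ] [ 0.5708 -0.1908  0.174 ] 0.013752983239487057
[ 0.5651 -0.1843  0.174 ] [ 0.5746 -0.1828  0.174 ]
tab from tip [ 0.5697 -0.1842] from base [ 0.5698 -0.1851] from top [ 0.5695 -0.1829]
fixed tip->tab [ 0.5691 -0.1903]
```

```bash
python3 - <<'E'
from h import *
np.set_printoptions(precision=4,suppress=True)
d=np.array([-.155,.988])
arm.move_l([.5697,-.186,.275],quat(d),v=.1)
print(arm.move_l([.5697,-.186,.213],quat(d),v=.08,contact_N=4))
print(arm.get_time(),arm.get_position(),arm.get_ft_force())
arm.set_gripper(0.0,30)
print(arm.get_time(),arm.get_position(),arm.get_ft_force(),arm.get_grip_width()); shot("wrist","w3"); shot("side","s3")
f=cv2.imread("pics/s3.png")[60:210,240:380];cv2.imwrite("pics/s3c.png",cv2.resize(f,None,fx=4,fy=4,interpolation=cv2.INTER_CUBIC))
E
```

```text
False
3.9417 [ 0.57   -0.1861  0.2135] [ 0.0213  0.1912 -0.684 ]
4.375 [ 0.5698 -0.1861  0.2134] [-0.2515  0.5914  2.8199] 0.009451781082143096
```

View pics/w3.png

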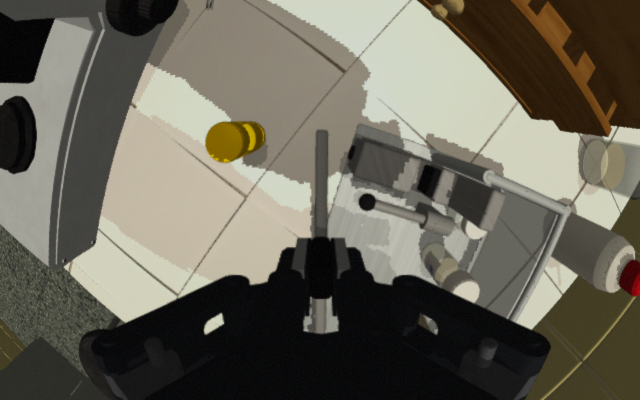

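View pics/s3c.png

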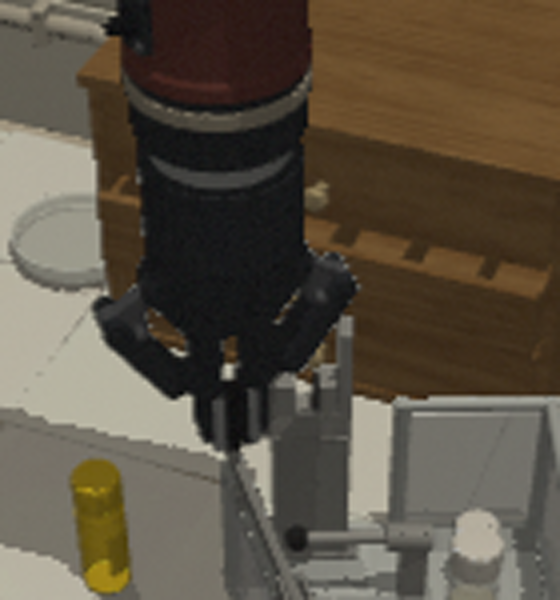

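```bash
cat >> h.py <<'E'
P0=np.array([.5698,-.1861,.2134]); A0=.155; PHI=.138; G0=A0+PHI
HG=np.array([.5964,-.3560])
d0=np.array([-np.sin(A0),np.cos(A0),0]);x0=np.array([np.cos(A0),np.sin(A0),0])
qq=quat(d0);R0=R.from_quat([qq[1],qq[2],qq[3],qq[0]])
PIV=np.r_[HG,0]+.060*d0+np.array([0,0,.130])
def pose(g,b,dz=0):
    Rb=R.from_rotvec(b*x0); Rg=R.from_rotvec([0,0,g-G0])
    p=PIV+Rb.apply(P0-PIV); h=np.r_[HG,0]; p=h+Rg.apply(p-h); r=(Rg*Rb*R0).as_quat()
    return p+[0,0,dz], r[[3,0,1,2]]
E
python3 - <<'E'
from h import *
np.set_printoptions(precision=4,suppress=True)
for b in (.03,.06,.095,.13):
    p,q=pose(G0,b); arm.move_l(p,q,v=.04); print(b,arm.get_time(),arm.get_position()-p,arm.get_ft_force(),arm.get_wrist_torque(),arm.get_grip_width())
arm.wait(.15)
shot("wrist","w4"); shot("side","s4")
f=cv2.imread("pics/s4.png")[60:210,240:380];cv2.imwrite("pics/s4c.png",cv2.resize(f,None,fx=4,fy=4,interpolation=cv2.INTER_CUBIC))
E
```

```text
0.03 4.7417 [-0.0001 -0.     -0.0002] [-1.1459  2.0561  1.7331] [ 0.1528 -0.0122 -0.1688] 0.009482405508362742
0.06 5.0 [-0.0001  0.0001 -0.0003] [-1.002   1.3922  0.3999] [ 0.0737  0.0513 -0.1778] 0.009785682330776342
0.095 5.275 [-0.0001  0.0001 -0.0003] [-0.9813  0.7123  0.1192] [ 0.0455  0.0689 -0.1239] 0.009636245992410223
0.13 5.55 [-0.0001  0.0001 -0.0003] [-0.5661  0.1201  0.5448] [-0.0851  0.058  -0.163 ] 0.009184947032039243
```

View pics/s4c.png

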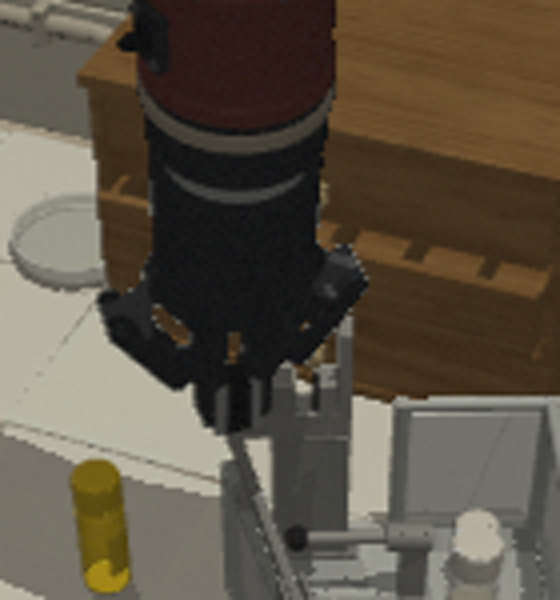

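View pics/w4.png

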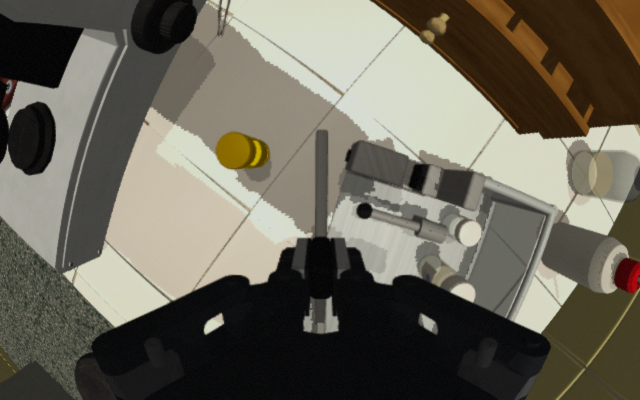

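```bash
python3 - <<'E'
from h import *
np.set_printoptions(precision=4,suppress=True)
for g in (.25,.21,.17,.13,.09):
    p,q=pose(g,.13); c=arm.move_l(p,q,v=.06,contact_N=8); print(g,c,arm.get_time(),arm.get_position()-p,arm.get_ft_force(),arm.get_grip_width())
    if c: break
arm.wait(.15)
shot("wrist","w5"); shot("side","s5")
f=cv2.imread("pics/s5.png")[60:210,240:380];cv2.imwrite("pics/s5c.png",cv2.resize(f,None,fx=4,fy=4,interpolation=cv2.INTER_CUBIC))
f=cv2.imread("pics/w5.png")[100:300,250:500];cv2.imwrite("pics/w5c.png",cv2.resize(f,None,fx=3,fy=3,interpolation=cv2.INTER_CUBIC))
E
```

```text
0.25 False 6.0667 [ 0.0001  0.     -0.0001] [-0.1918 -1.4401 -1.6919] 0.00950159561965244
0.21 False 6.325 [-0.     -0.0001 -0.0001] [-0.8616 -1.3987 -1.738 ] 0.009509960575641786
0.17 False 6.5833 [-0.0001 -0.0001 -0.    ] [-0.3839 -2.8976 -2.4256] 0.009358162422064843
0.13 False 6.8417 [-0.0002 -0.0002 -0.0001] [-1.3348 -3.3335 -1.7044] 0.009169035320934485
0.09 False 7.1 [-0.0003 -0.0002 -0.0001] [-2.0846 -3.3956 -1.7429] 0.00940169320176134
```

View pics/s5c.png

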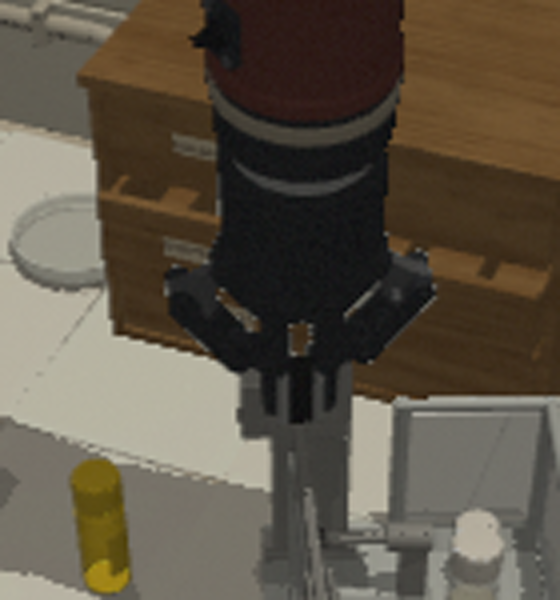

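View pics/w5c.png

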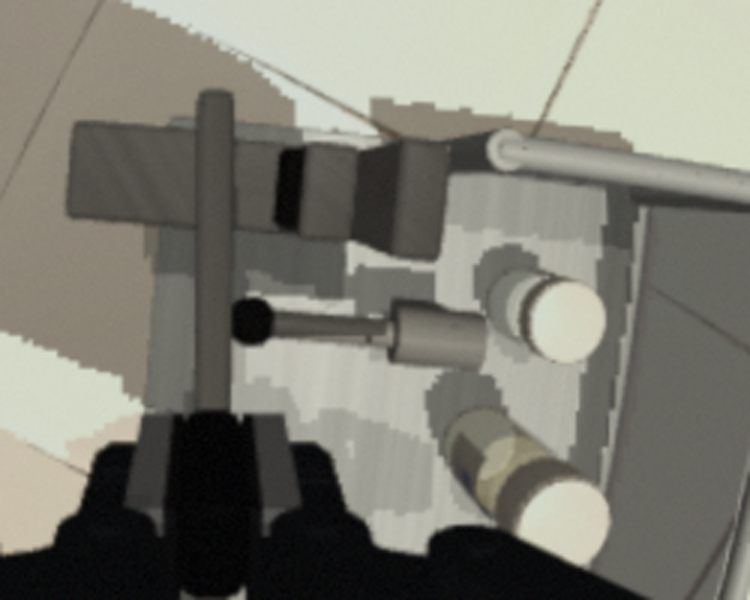

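```bash
python3 - <<'E'
from h import *
np.set_printoptions(precision=4,suppress=True)
p,q=pose(.09,.105); print(arm.move_l(p,q,v=.03,contact_N=4)); arm.wait(.1); print(arm.get_ft_force())
for b in np.arange(.102,.078,-.003):
    p,q=pose(.09,b); c=arm.move_l(p,q,v=.01,contact_N=2.5); f=np.mean([arm.get_ft_force() for _ in range(3)],0)
    print(round(b,4),c,round(arm.get_time(),2),arm.get_position()-p,f,arm.get_wrist_torque())
    if c: break
E
```

```text
False
[-2.7606 -4.1142 -2.5157]
0.102 False 7.97 [-0.0004 -0.0001 -0.0001] [-2.8554 -5.4164 -3.7353] [-1.1792  0.5085 -0.0961]
0.099 False 8.22 [-0.0004 -0.0001 -0.0001] [-2.8311 -5.2946 -3.0123] [-1.1769  0.4902 -0.0549]
0.096 False 8.47 [-0.0004 -0.0002 -0.0001] [-3.2205 -4.8497 -2.7894] [-1.1487  0.5526 -0.1198]
0.093 False 8.72 [-0.0004 -0.0002  0.0001] [-4.1661 -5.5152 -1.3589] [-1.0882  0.6559 -0.1112]
0.09 False 8.97 [-0.0004 -0.0003  0.0003] [-4.4739 -5.0589  0.4665] [-0.987   0.8247 -0.1129]
0.087 False 9.22 [-0.0003 -0.0004  0.0006] [-4.3057 -5.5591  2.3889] [-0.8406  0.9186  0.0308]
0.084 False 9.47 [-0.0004 -0.0004  0.0009] [-5.9778 -5.8682  5.163 ] [-0.8928  1.0266 -0.0383]
0.081 False 9.72 [-0.0003 -0.0005  0.0011] [-6.9182 -6.5583  6.8545] [-0.8264  1.2162 -0.0412]
```

```bash
python3 - <<'E'
from h import *
np.set_printoptions(precision=4,suppress=True)
g=.09;b=.0885
p,q=pose(g,b); arm.move_l(p,q,v=.01); arm.wait(.1); print(arm.get_ft_force())
while g>-.0:
    g-=.005
    p,q=pose(g,b); c=arm.move_l(p,q,v=.01,contact_N=5); f=np.mean([arm.get_ft_force() for _ in range(3)],0)
    print(round(g,4),c,round(arm.get_time(),2),arm.get_position()-p,f)
    if c or f[2]<-1.2 or f[2]>6: break
E
```

```text
[-3.9313 -5.4174  2.3966]
0.085 False 10.32 [-0.0005 -0.0003  0.0004] [-5.0303 -5.4072  2.2068]
0.08 False 10.57 [-0.0006 -0.0003  0.0004] [-6.1933 -5.1028  0.4999]
0.075 False 10.82 [-0.0006 -0.0003  0.0004] [-5.127 -5.119  0.847]
0.07 False 11.07 [-0.0005 -0.0003  0.0004] [-4.6422 -5.6608  1.284 ]
0.065 False 11.32 [-0.0005 -0.0003  0.0002] [-4.0658 -4.6977  0.7184]
0.06 False 11.57 [-0.0005 -0.0002  0.0001] [-4.6018 -4.6782 -0.3122]
0.055 False 11.82 [-0.0005 -0.0002  0.0001] [-4.6683 -4.745  -1.8219]
```

```bash
cat >> h.py <<'E'
def F(): return np.mean([arm.get_ft_force() for _ in range(3)],0)
def go(g,b,v=.01,c=None):
    p,q=pose(g,b); r=arm.move_l(p,q,v=v,contact_N=c); f=F()
    print(round(g,4),round(b,4),r,round(arm.get_time(),2),arm.get_position()-p,f); return r,f
E
python3 - <<'E'
from h import *
np.set_printoptions(precision=4,suppress=True)
g=.055;b=.0885
for _ in range(4):
    b-=.003; r,f=go(g,b,c=5)
    if f[2]>2: break
shot("wrist","w6")
f=cv2.imread("pics/w6.png")[100:300,250:500];cv2.imwrite("pics/w6c.png",cv2.resize(f,None,fx=3,fy=3,interpolation=cv2.INTER_CUBIC))
E
```

```text
0.055 0.0855 False 12.07 [-0.0005 -0.0002  0.0001] [-4.0017 -3.7689 -0.87  ]
0.055 0.0825 False 12.32 [-0.0005 -0.0002  0.    ] [-4.0346 -4.5998 -0.8662]
0.055 0.0795 False 12.57 [-0.0005 -0.0002  0.    ] [-3.4816 -4.2032 -1.8889]
0.055 0.0765 False 12.82 [-0.0005 -0.0002  0.0001] [-4.5747 -5.1607 -1.2143]
```

View pics/w6c.png

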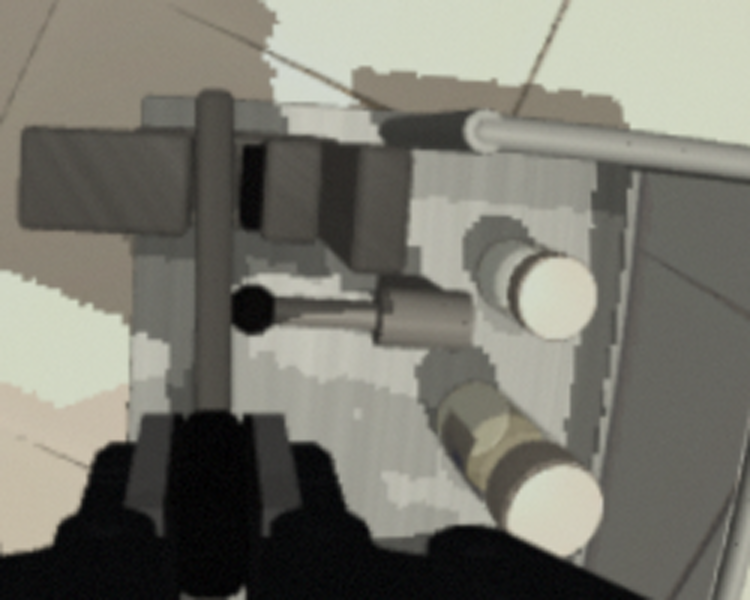

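```bash
python3 - <<'E'
from h import *
np.set_printoptions(precision=4,suppress=True)
g=.055;b=.0765
while b>.004:
    b-=.008; r,f=go(g,b,v=.015,c=4)
    if r or f[2]>3: break
E
```

```text
0.055 0.0685 False 13.12 [-0.0005 -0.0002  0.0001] [-4.0557 -4.9907 -0.8651]
0.055 0.0605 False 13.38 [-0.0005 -0.0002  0.0001] [-4.8079 -5.4415 -1.112 ]
0.055 0.0525 False 13.62 [-0.0005 -0.0002  0.0001] [-3.7984 -5.4172 -0.6908]
0.055 0.0445 False 13.88 [-0.0005 -0.0002  0.0001] [-3.7672 -4.8191 -1.1373]
0.055 0.0365 False 14.12 [-0.0005 -0.0002  0.0001] [-4.2458 -5.109  -0.8374]
0.055 0.0285 False 14.38 [-0.0005 -0.0002  0.0001] [-4.0114 -5.3764 -0.5543]
0.055 0.0205 False 14.62 [-0.0005 -0.0002  0.0001] [-4.639  -5.1223 -0.1936]
0.055 0.0125 False 14.88 [-0.0005 -0.0002  0.0002] [-4.6872 -6.048   0.0854]
0.055 0.0045 False 15.12 [-0.0005 -0.0002  0.0001] [-4.0705 -5.2041 -1.4216]
0.055 -0.0035 False 15.38 [-0.0004 -0.0003  0.0003] [-4.1733 -5.3404  0.7828]
```

```bash
python3 - <<'E'
from h import *
np.set_printoptions(precision=4,suppress=True)
go(.055,-.007,c=3)
shot("side","s7");shot("wrist","w7")
f=cv2.imread("pics/s7.png")[60:210,240:380];cv2.imwrite("pics/s7c.png",cv2.resize(f,None,fx=4,fy=4,interpolation=cv2.INTER_CUBIC))
f=cv2.imread("pics/w7.png")[100:300,250:500];cv2.imwrite("pics/w7c.png",cv2.resize(f,None,fx=3,fy=3,interpolation=cv2.INTER_CUBIC))
E
```

```text
0.055 -0.007 False 15.62 [-0.0003 -0.0003  0.0006] [-4.1679 -5.2948  4.0057]
```

View pics/s7c.png

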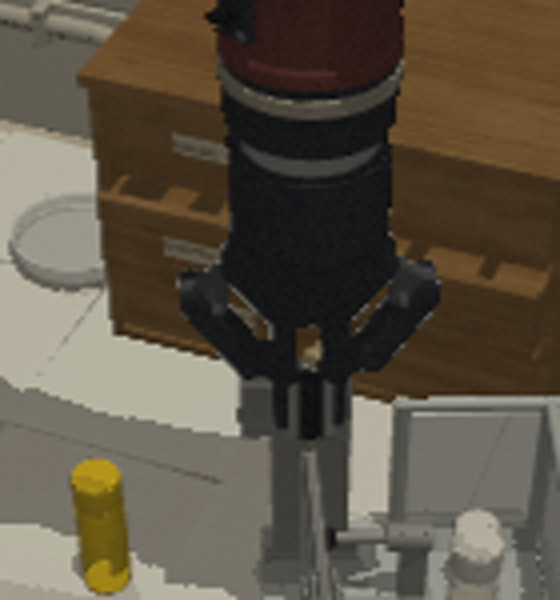

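View pics/w7c.png

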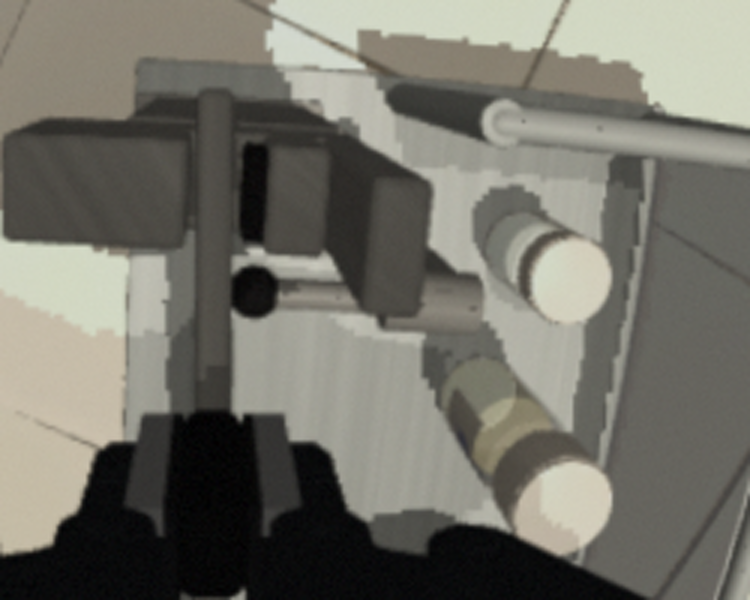

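```bash
python3 - <<'E'
from h import *
np.set_printoptions(precision=4,suppress=True)
g=.055
go(g,-.0035)
while g<.070:
    g+=.003; r,f=go(g,-.0035)
    if f[0]>-1.5: break
E
```

```text
0.055 -0.0035 False 15.97 [-0.0003 -0.0003  0.0004] [-2.9638 -4.6022  0.6536]
0.058 -0.0035 False 16.23 [-0.0003 -0.0003  0.0004] [-3.9597 -5.1353  0.6438]
0.061 -0.0035 False 16.48 [-0.0001 -0.0003  0.0004] [-3.5078 -4.6413 -0.7469]
0.064 -0.0035 False 16.73 [ 0.0003 -0.0003  0.0004] [-1.2921 -5.2646 -0.7422]
```

```bash
python3 - <<'E'
from h import *
np.set_printoptions(precision=4,suppress=True)
arm.set_gripper(.035); print(arm.get_grip_width(),F())
p=arm.get_position(); print(arm.move_l([p[0],p[1],p[2]+.09],v=.06,contact_N=5)); 
p,q=arm.get_position(),arm.get_tcp_rot(); arm.wait(.5); print(p,F(),arm.get_time())
shot("wrist","w8");arm.movep([p[0]-.08,p[1]-.15,.40],q);arm.wait(.5)
shot("side","s8");shot("top","t8");print(arm.get_time())
f=cv2.imread("pics/s8.png")[135:285,285:400];cv2.imwrite("pics/s8c.png",cv2.resize(f,None,fx=4,fy=4,interpolation=cv2.INTER_CUBIC))
f=cv2.imread("pics/t8.png")[120:250,245:395];cv2.imwrite("pics/t8c.png",cv2.resize(f,None,fx=4.5,fy=4.5,interpolation=cv2.INTER_CUBIC))
f=cv2.imread("pics/w8.png")[100:300,250:500];cv2.imwrite("pics/w8c.png",cv2.resize(f,None,fx=3,fy=3,interpolation=cv2.INTER_CUBIC))
E
```

```text
0.03494796775177487 [-0.5558  0.2453 -0.6479]
False
[ 0.6091 -0.1838  0.3027] [-0.2118 -0.0525 -0.4683] 19.2417
20.6917
```

View pics/s8c.png

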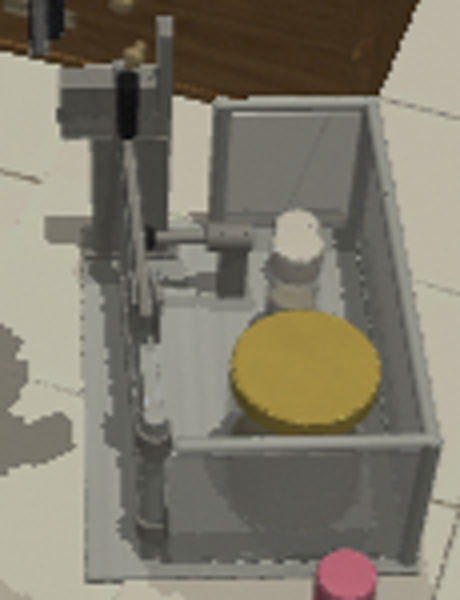

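View pics/w8c.png

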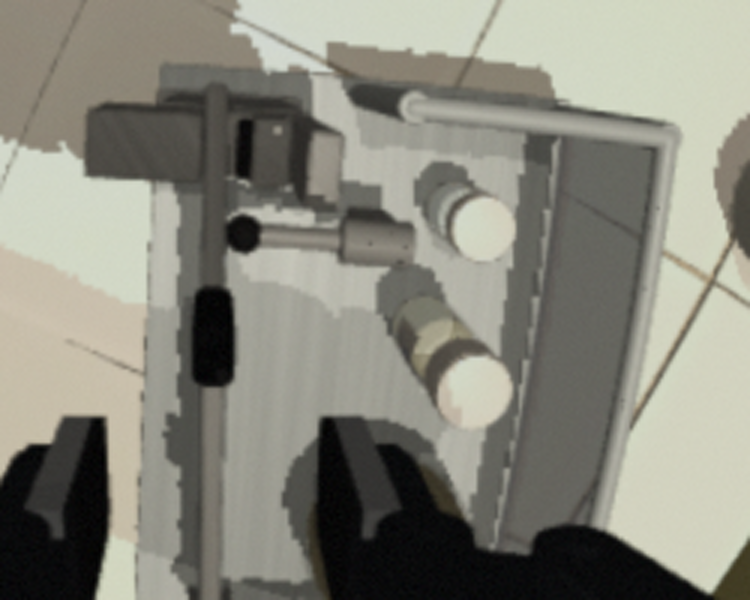

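View pics/t8c.png

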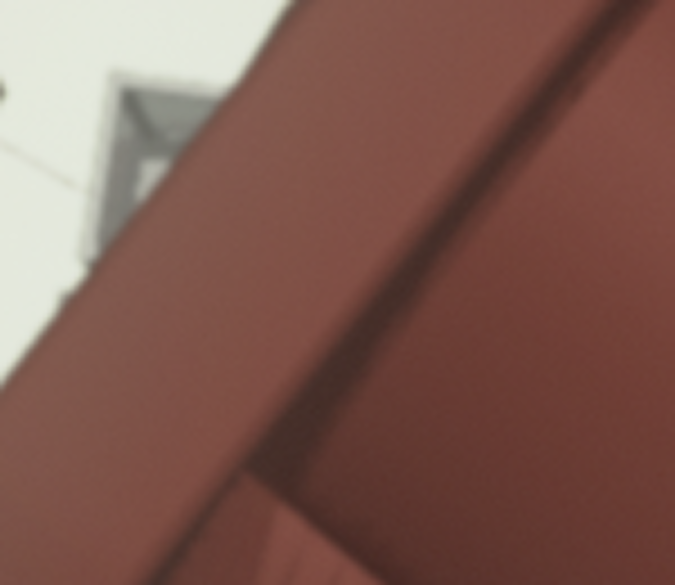

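```bash
python3 - <<'E'
from station import arm
print(arm.get_qd(),arm.get_ft_force()); arm.finish_job(); print(arm.get_time())
E
```

```text
[-0.0051588   0.00067249  0.00071859 -0.00012858  0.00061758 -0.00051426] [-0.90317319 -0.62412344 -0.32141657]
the job is handed in; nothing more can be done
the job is handed in; nothing more can be done
```

The gate is latched and the job is handed in, at about 21 s of the 67 s allowed; no verdict is reported.

**What I did:**
- I pinched the thumb tab (9.5 mm between the pads) and lifted the bar to about 0.13 rad.
- I swung the gate in to about 0.09 rad and lowered the bar until it touched the striker top, at about 0.093 rad.
- I slid it inward under light load until the support vanished, at a gate angle of about 0.055 rad, then lowered it to level.
- I eased the gate back onto the striker's inner wall, let go and moved clear.

**Last checks:**
- The wrist picture after release shows the bar lying between the striker and the black pad on the notch's inner wall.
- The side picture, taken after I had moved clear, shows the gate still shut, the bar down, and the jar and tall vial standing as before. The short vial shows only in the wrist picture, also upright. I compared positions by eye, not by measurement.
- The force reading was near zero.
- My reckoned gate angle is about 0.06 rad against the 0.08 limit. It comes from the arm's pose, not from a direct reading.

**What disagreed or went wrong:**
- The wrist and fixed cameras differed by about 6 mm along the gate, so I used a value in between.
- From the pictures I took the dark pad for the notch and expected it about 7 mm further in than it was. The feel search found the true place.
- The contact stop did not trigger on the first touch because it compares force within each short step. The push at the tab briefly reached about 10 N, which I estimate as 7 N on the catch, below the 15 N limit.
- The last top picture was useless because the arm blocked the view.

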